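# Load the weld carrier and lift it level

## Task

Set the loose aluminium boss, flange down and hub up, fully home in the empty pocket of the blue carrier while it lies on its stand, and let go of it; lower it in rather than dropping it. Then take the carrier by its orange grip, lift it straight up, level all the way, until its plate is 10 to 20 cm above the stand, and finish while holding it there, steady and level over the stand with both bosses still seated, so that the stand can be swapped underneath. Leave everything else on the bench where it is.

Things in the scene. Friction and masses are not known exactly. Their poses are not given: they have to be found in the camera images.
- boss_mid (a point): Centre (half-way up) of the loose aluminium boss to be loaded. It stands on the bench among other pieces with its wide flange down: flange 60 mm across and 8 mm thick, above it a round hub 40 mm across and 42 mm tall, 50 mm tall in all, so this point is 25 mm above its underside. z axis points from flange to hub. About 0.14 kg. A dark disc marks the bore in the top of the hub. Its yaw does not matter.
- boss: The same loose boss; origin at the centre of the underside of its flange, z from flange to hub.
- fitted_mid (a point): Centre (half-way up) of the second, identical boss, which already sits flange down in the other pocket of the carrier.
- fitted: The same already fitted boss; origin at the centre of the underside of its flange.
- carrier: Blue carrier plate, 90 mm (its x) by 226 mm (its y) by 14 mm thick, origin at the centre of its underside, z up. Two round pockets 65 mm wide and 6 mm deep with a 2.5 mm chamfer lie 72 mm either side of its centre along its y. A steel post at its centre carries an orange grip. Loose, about 0.45 kg empty; with both bosses in, it balances about its centre. Starts lying on the stand, underside 35 mm above the bench; any yaw.
- pocket_free (a point): Centre of the floor of the empty pocket (carrier's -y side), 6 mm below the carrier's top face. Axes as the carrier's. A boss is fully home when the underside of its flange lies here.
- pocket_full (a point): Centre of the floor of the pocket that holds the fitted boss (carrier's +y side).
- grip (a point): Centre of the orange grip of the carrier: a block 56 mm (carrier's x) by 18 mm (carrier's y) by 40 mm tall, 66 mm above the carrier's underside (52 mm above its top face; grip spans 32 to 72 mm above the top face). Pinch it across its 18 mm width, i.e. with the fingers closing along the carrier's y. Axes as the carrier's.
- stand: Low stand fixed to the bench: dark base plate with two yellow bars, their tops 35 mm above the bench; origin at the centre of its underside on the bench. The carrier merely lies on the bars, its axes along the stand's. Its place and yaw vary.
- big_flange: Bystander, leave alone: dark steel flange, 90 mm across with a 56 mm hub, 38 mm tall; too big for the pocket; not to be used; origin at its underside or on its axis.
- tube: Bystander, leave alone: bright steel square tube offcut 90 x 40 x 40 mm, lying; origin at its underside or on its axis.
- tin: Bystander, leave alone: grey tin 64 mm across, 105 mm tall; origin at its underside or on its axis.
- hammer: Bystander, leave alone: hammer lying on the bench, about 300 mm long; origin at its underside or on its axis.
- tape: Bystander, leave alone: grey ring-shaped roll 96 mm across, 50 mm tall; origin at its underside or on its axis.
- magnet: Bystander, leave alone: flat red holding magnet 70 x 70 x 18 mm; origin at its underside or on its axis.
Mind the look-alikes: they are no part of the job. What is shaped like the boss but purple is not meant. Leave any green or purple look-alike of the fitted alone.

How it is judged:
On the way, in this order (a step that is already met when the one before it is completed fails the run):
1. the boss sits flange down, fully home in the empty pocket, let go, with the carrier on its stand (horizontal distance between boss and pocket_free below 0.006 m and z of boss in the frame of pocket_free between -0.003 and 0.003 m and angle between the z axis of each of boss, fitted and the z axis of carrier, either way round below 0.06 rad and angle between each of boss, fitted's own z axis and vertical below 0.17 rad and horizontal distance between fitted and pocket_full below 0.006 m and z of fitted in the frame of pocket_full between -0.003 and 0.003 m and contact force between boss and the fingers below 0.1 N and contact force between carrier and stand above 1 N and linear speed of boss below 0.03 m/s), for 0.2 s.
2. the loaded carrier is up off its stand, level (horizontal distance between boss and pocket_free below 0.006 m and z of boss in the frame of pocket_free between -0.003 and 0.003 m and angle between the z axis of each of boss, fitted and the z axis of carrier, either way round below 0.06 rad and angle between each of boss, fitted's own z axis and vertical below 0.17 rad and horizontal distance between fitted and pocket_full below 0.006 m and z of fitted in the frame of pocket_full between -0.003 and 0.003 m and height (world z) of carrier between 0.12 and 0.3 m and angle between carrier's own z axis and vertical below 0.09 rad and contact force between carrier and stand below 0.1 N), for 0.2 s.
At the end, for the whole second after the job is handed in: Carrier in the fingers, underside 120-300 mm above the bench, within 70 mm of over the stand, level within 0.09 rad, below 20 mm/s and 0.15 rad/s, off the stand; each boss hub up in its pocket (6 mm sideways, 3 mm in height, 0.06 rad), untouched by the robot (all of step 2 and horizontal distance between carrier and stand below 0.07 m and contact force between carrier and the fingers above 1 N and contact force between each of boss, fitted and the arm below 0.1 N and contact force between each of boss, fitted and the fingers below 0.1 N and linear speed of carrier below 0.02 m/s and angular speed of carrier below 0.15 rad/s); the arm keeps its last pose, push and grip.
It fails at once if the carrier is tipped more than 0.2 rad (11 degrees) (angle between carrier's own z axis and vertical above 0.2 rad).
It fails at once if the boss is dropped (falls free at more than 0.5 m/s, some 13 mm) (contact force between boss and anything else below 0.01 N and linear speed of boss above 0.5 m/s).
It fails at once if a bystander is moved more than 30 mm (distance of any of big_flange, tube, tin, hammer, tape, magnet from where it was at the start of the episode above 0.03 m).
It also fails if it takes over 51 s, if anything falls off the work surface, if the arm or the gripper's body presses on something with over 40 N, if the wrist force passes 120 N, or if a joint passes its speed limit or range.

## Robot

A 7-joint arm with a two-finger parallel gripper is mounted at the origin on the work surface. World frame = base frame: x ahead of the robot, y to its left, z up, the work surface at z = 0. Lengths are in m, angles in rad, forces in N, time in s.
With the tool pointing down it reaches from about 0.35 to 0.9 m from the base axis. Payload 7.2 kg.
Tool frame: the origin (TCP) lies midway between the tips of the shut fingers; the grasp point (between the pads) lies 19 mm behind it; y points along the fingers, z is the direction in which the jaws open and shut, and the axes are right-handed (so a half turn about y gives the same grasp; the last joint's range is limited). The gripper opens to 85 mm and grips with 20 to 120 N. Pads are 22 mm wide; open, the fingers measure 114 mm over their backs; the gripper's body (76 mm by 85 mm) begins 54 mm behind the grasp point. The pads swing forward as they close: fully open they stand 13 mm farther back than shut.
Start: joints at [1.1, 0.411, -0.013, 1.596, 0.006, 1.134, -0.082], TCP at [0.245, -0.575, 0.231] pointing down, gripper open.
Joint ranges: [-2.95, 2.95], [-0.29, 1.99], [-1.47, 1.44], [0.14, 2.54], [-1.03, 4.17], [0.13, 1.85], [-2.86, 2.86]. Speed limits (rad/s): [2.39, 2.39, 3.01, 3.01, 3.14, 3.14, 3.14].

## Interface

Orientations are given as a 3x3 rotation matrix whose columns are the frame's x, y, z axes.
In Python, from bench import status, eyes, ctrl, nets gives the robot as it stands. The module is installed in compiled form; this text tells all that it offers.
- The arm moves only by the shell command python3 -m creep 'ROWS' [FORCE]. ROWS is JSON, a list of rows, each an object of numbers: "tx", "ty", "tz": the shift along the tool's x, y, z in mm; "twist": the turn about the tool's y in degrees; "hand": the finger opening in mm, from 0 to 85.4. A call has 1 to 10 rows; each row shifts and turns the pose as measured when the row begins, along the tool's axes as they then stand; what a row does not reach is not made up. A row lasts 1/12 s, in which the tool goes at most 41.7 mm and 7.16 degrees, less where a joint would pass 70% of its speed; a pose out of reach is approached as far as the arm can. A call is refused whole if a number of a shift passes 41.7 or a number of a turn 7.16, either way. A call with a gripper value outside its range is refused whole. The fingers move at their own pace and stop on an object; FORCE is the grip in N (left out, the last holds). Time passes only in rows, so rows that do not move let the fingers close. It gives the time, the measured TCP pose, the force and the opening at its end, in the units of the state.
- status.observe(): the state, without advancing time (a new reading comes with each control period).
- eyes.camera(name): name is "side" or "top"; returns a dict with "color" (400x640x3 uint8, red, green, blue), "z_map" (400x640 float32, m along the optical axis (not along the pixel's ray), 0 where there is no reading), "fx", "fy", "cx", "cy" (pixels), "extrinsics" (4x4, takes a point from world to camera coordinates). Camera axes: x right, y down, z forward; pixel columns grow to the right and rows downward; lengths in m; the calibration is good to about 2 mm. A picture is of the moment at which its call begins.
- ctrl.hand_in(): hands the job in, once; it reports no verdict.
Trained networks look in a picture, given as the dict that the camera call returned (one of the last four; its "shot" number tells which), for a name from the list of things; names that differ only in an ending like _2 or _b are one class to them, and where a whole thing is asked for, a point or a joint stands for the part that bears it (a point fixed in the world has none). Each returns a list of dicts, best first, with "p" (0 to 1); they miss things now and then, are a little off and sometimes report something else, mostly with a low value. They report only what shows in the picture. A call takes as long as a camera call. They do not tell look-alikes from the thing itself.
- nets.cut_out(target, picture): "mask" (400x640 bool, what is visible of it) and "extent" ([left, top, right, bottom] in pixels, round what is visible of it).
The state is a dict: "time_s": time; "joint_pos": joint angles; "dq": joint speeds; "tau": joint torques, N m; "ee_pos": TCP position; "tcp_rot": TCP orientation; "wrist_force": force on the tool from outside, world axes, zero at the start; "moment": the same for the moment, N m; "width": finger opening in m.
Only numpy, scipy, OpenCV 4.12 (cv2) and the standard library are available. Lean on these libraries where they do the work, as an engineer would, in place of code of your own. Each camera call takes 0.05 s, during which the arm holds its last target.

## Working session

There is one attempt and no reset: what is moved stays moved. The work goes in short steps, Python scripts to look and compute and a shell command to move; the robot and the scene stay as the last step left them, time stands still between calls to the robot, and variables do not carry over. Pictures are saved under pics/ and viewed, and the job is handed in when it is done.

```bash
mkdir -p pics
cat > h.py <<'E'
import numpy as np, cv2
from bench import status, eyes, ctrl, nets
def world(c, us, vs):
    z=c["z_map"][vs,us].astype(float); ok=z>0
    us=np.asarray(us)[ok]; vs=np.asarray(vs)[ok]; z=z[ok]
    P=np.stack([(us-c["cx"])/c["fx"]*z,(vs-c["cy"])/c["fy"]*z,z,np.ones_like(z)])
    return (np.linalg.inv(c["extrinsics"])@P)[:3].T
def maskpts(c,m):
    v,u=np.nonzero(m); return world(c,u,v)
def save(c,name): cv2.imwrite(f"pics/{name}.png",c["color"][:,:,::-1])
E
python3 - <<'E'
from h import *
s=status.observe(); print({k:np.round(v,3).tolist() for k,v in s.items()})
for n in("top","side"):
    c=eyes.camera(n); save(c,n+"0"); print(n,np.round(c["extrinsics"],3).tolist(),c["fx"])
    for t in ("boss","fitted","carrier","grip","stand"):
        for r in nets.cut_out(t,c):
            P=maskpts(c,r["mask"]); print(t,round(r["p"],2),r["extent"],np.round(np.median(P,0),3),np.round(P[:,2].max(),3))
E
```

```text
{'time_s': 0.0, 'joint_pos': [1.1, 0.412, -0.013, 1.597, 0.006, 1.134, -0.082], 'dq': [0.001, -0.001, 0.0, 0.001, -0.001, -0.002, 0.002], 'tau': [-0.0, -60.062, 0.682, -29.941, 0.014, 0.011, -0.0], 'ee_pos': [0.245, -0.575, 0.23], 'tcp_rot': [[-0.92, -0.001, 0.392], [-0.392, 0.001, -0.92], [0.0, -1.0, -0.002]], 'wrist_force': [-0.059, 0.92, -0.499], 'moment': [-0.006, 0.021, -0.001], 'width': 0.085}
top [[0.009, -1.0, 0.02, -0.024], [-0.983, -0.013, -0.184, 0.578], [0.184, -0.017, -0.983, 1.188], [0.0, 0.0, 0.0, 1.0]] 496.2408426215588
boss 0.84 [394.2, 267.9, 416.3, 287.7] [ 0.402 -0.251  0.04 ] 0.056
boss 0.76 [446.1, 218.9, 471.6, 238.1] [ 0.538 -0.384  0.039] 0.057
boss 0.73 [123.3, 240.1, 163.2, 270.2] [0.45  0.381 0.104] 0.112
boss 0.61 [404.7, 231.7, 429.1, 249.8] [ 0.498 -0.284  0.026] 0.056
fitted 0.68 [301.7, 190.0, 326.7, 215.8] [ 0.59  -0.019  0.048] 0.057
fitted 0.61 [196.7, 209.3, 219.4, 228.1] [0.548 0.242 0.039] 0.056
carrier 0.59 [233.8, 179.5, 275.4, 274.4] [0.51  0.126 0.049] 0.127
grip 0.62 [231.6, 185.0, 277.8, 273.9] [0.508 0.126 0.049] 0.127
stand 0.91 [233.1, 
[... 357 characters left out ...]
.8] [ 0.536 -0.38   0.03 ] 0.053
boss 0.4 [257.1, 302.4, 293.3, 355.1] [0.446 0.409 0.103] 0.328
fitted 0.78 [258.8, 265.7, 288.7, 294.3] [0.542 0.26  0.026] 0.054
fitted 0.75 [273.6, 213.4, 301.2, 241.5] [0.589 0.13  0.068] 0.097
fitted 0.61 [302.8, 201.4, 326.9, 222.2] [ 0.587 -0.013  0.042] 0.122
carrier 0.75 [260.8, 215.6, 360.2, 278.5] [0.506 0.138 0.048] 0.124
grip 0.96 [262.6, 211.9, 364.3, 275.2] [0.505 0.14  0.048] 0.124
grip 0.55 [314.3, 173.8, 345.1, 200.3] [ 0.615 -0.147  0.03 ] 0.045
grip 0.47 [273.5, 213.8, 297.5, 243.9] [0.59  0.129 0.065] 0.097
grip 0.42 [375.7, 168.7, 395.9, 188.4] [ 0.495 -0.279  0.024] 0.054
stand 0.96 [269.5, 244.0, 338.1, 288.6] [0.522 0.17  0.006] 0.038
```

Run:
```python
import cv2
for n in("top","side"):
    i=cv2.imread(f"pics/{n}0.png"); 
    c=i[150:300,100:500] if n=="top" else i[130:370,200:500]
    cv2.imwrite(f"pics/{n}0c.png",cv2.resize(c,None,fx=2,fy=2,interpolation=cv2.INTER_CUBIC))
```

```text
(no output)
```

View pics/top0c.png

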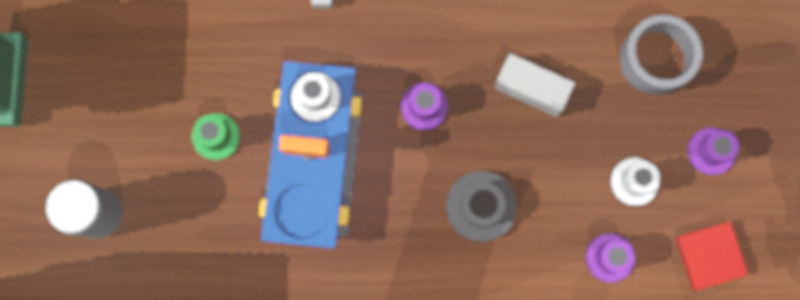

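View pics/side0c.png

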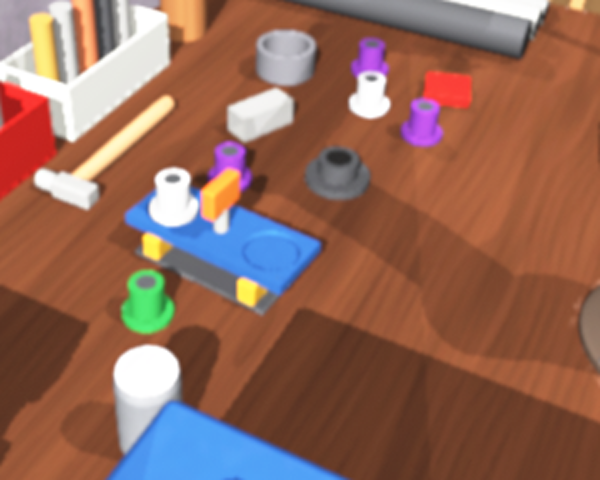

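View pics/top0.png

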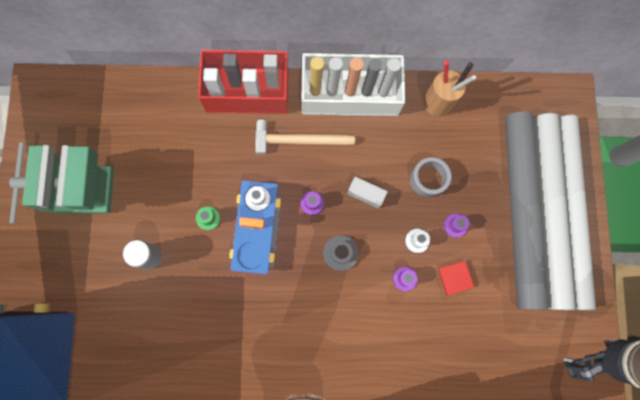

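The full boss candidates in the top picture are:
- silver at (417,240)
- purple at (405,278), (457,225) and (312,203)
- green at (207,218)
- the silver fitted one at (258,197), already in the carrier

The loose aluminium boss is the silver one at (417,240), which is (385,176) in the side view. I'll check it in a close crop and measure it.

```bash
cat >> h.py <<'E'
from scipy.optimize import least_squares
def proj(c,P):
    P=np.atleast_2d(P); q=(c["extrinsics"]@np.c_[P,np.ones(len(P))].T)[:3]
    return np.c_[q[0]/q[2]*c["fx"]+c["cx"], q[1]/q[2]*c["fy"]+c["cy"]]
def bosssil(c,x,y,z0=0.):
    a=np.linspace(0,2*np.pi,48,endpoint=False); pts=[]; 
    m=np.zeros((3200,5120),np.uint8)
    for rs in ([(.03,0),(.03,.008)],[(.02,.008),(.02,.05)]):
        P=np.concatenate([np.c_[x+r*np.cos(a),y+r*np.sin(a),np.full(48,z0+h)] for r,h in rs])
        hull=cv2.convexHull(((proj(c,P)+.5)*8).astype(np.float32)).astype(np.int32)
        cv2.fillConvexPoly(m,hull,1)
    return cv2.resize(m,(640,400),interpolation=cv2.INTER_AREA).astype(float) if 0 else m.reshape(400,8,640,8).mean((1,3))
def fitboss(c,mask,x0,y0,z0=0.):
    "match silhouette centroid"
    v,u=np.nonzero(mask); t=np.array([u.mean(),v.mean()]); p=np.array([x0,y0])
    for _ in range(4):
        def cen(p):
            m=bosssil(c,p[0],p[1],z0); vv,uu=np.indices(m.shape); return np.array([(m*uu).sum(),(m*vv).sum()])/m.sum()
        f=cen(p); J=np.c_[cen(p+[.004,0])-f,cen(p+[0,.004])-f]/.004
        p=p+np.linalg.solve(J,t-f)
    m=bosssil(c,*p,z0)>.5
    return p,(m&mask).sum()/(m|mask).sum()
def silver(c,x,y,z=.03,r=22):
    hsv=cv2.cvtColor(c["color"],cv2.COLOR_RGB2HSV); m=(hsv[...,1]<80)
    u,v=proj(c,[x,y,z])[0]; vv,uu=np.indices(m.shape); return m&((uu-u)**2+(vv-v)**2<r*r)
def ray(c,uv,z):
    "intersect pixel rays with plane z"
    uv=np.atleast_2d(uv).astype(float); E=np.linalg.inv(c["extrinsics"]); d=np.c_[(uv[:,0]-c["cx"])/c["fx"],(uv[:,1]-c["cy"])/c["fy"],np.ones(len(uv))]@E[:3,:3].T
    o=E[:3,3]; return o+d*((z-o[2])/d[:,2])[:,None]
E
python3 - <<'E'
from h import *
T=eyes.camera("top");S=eyes.camera("side")
for c,n in((T,"t"),(S,"s")):
    m=silver(c,.498,-.282); p,i=fitboss(c,m,.498,-.282); print(n,"boss",np.round(p,4),"iou",round(i,3))
    u,v=proj(c,[.498,-.282,.03])[0].astype(int); im=c["color"][v-35:v+35,u-45:u+45,::-1].copy()
    mm=m[v-35:v+35,u-45:u+45]
    a=cv2.resize(im,None,fx=6,fy=6,interpolation=cv2.INTER_CUBIC)
    b=im.copy(); b[mm]=(0,255,255); b=cv2.resize(b,None,fx=6,fy=6,interpolation=0)
    cv2.imwrite(f"pics/crop_{n}.png",cv2.resize(np.hstack([a,b]),None,fx=.7,fy=.7))
    # carrier
    hsv=cv2.cvtColor(c["color"],cv2.COLOR_RGB2HSV)
    bl=((hsv[...,0]>95)&(hsv[...,0]<125)&(hsv[...,1]>110)).astype(np.uint8)
    nl,l,st,ce=cv2.connectedComponentsWithStats(bl)
    u,v=proj(c,[.5,.12,.049])[0]; k=min(range(1,nl),key=lambda k:np.hypot(*(ce[k]-(u,v))) if st[k,4]>300 else 1e9)
    print("comp",st[k]); vv,uu=np.nonzero(l==k)
    W=ray(c,np.c_[uu,vv],.049)[:,:2]; r=cv2.minAreaRect((W*1000).astype(np.float32)); print(n,"carrier rect",r)
    # orange
    og=((hsv[...,0]>5)&(hsv[...,0]<17)&(hsv[...,1]>170)&(hsv[...,2]>180))
    nl,l,st,ce=cv2.connectedComponentsWithStats(og.astype(np.uint8)); k=min(range(1,nl),key=lambda k:np.hypot(*(ce[k]-(u,v))) if st[k,4]>30 else 1e9); P=maskpts(c,l==k); print("grip",st[k],np.round(P.mean(0),3),P[:,2].max())
    vv,uu=np.nonzero(l==k); W=ray(c,np.c_[uu,vv],.121)[:,:2]; print(n,"grip rect",cv2.minAreaRect((W*1000).astype(np.float32)))
    for nm in("tube","big_flange","tape","magnet","tin"):
        for r in nets.cut_out(nm,c)[:1]: P=maskpts(c,r["mask"]); print(nm,round(r["p"],2),np.round(np.median(P,0),3))
E
```

```text
t boss [ 0.5019 -0.2922] iou 0.837
comp [ 231  182   46   91 2264]
t carrier rect ((527.3840942382812, 124.21757507324219), (89.91310119628906, 224.65968322753906), 85.21566772460938)Traceback (most recent call last):
  File "<stdin>", line 19, in <module>
ValueError: min() iterable argument is empty
```

View pics/crop_t.png

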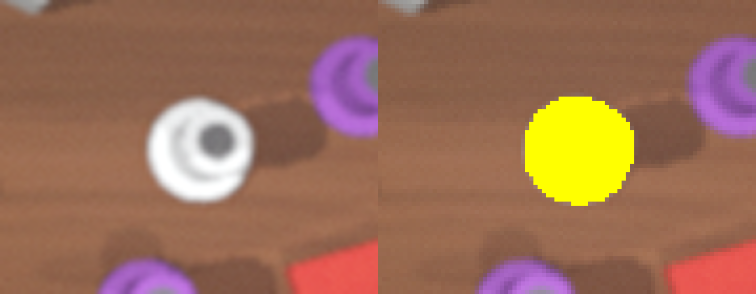

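The close crop confirms the silver boss, with its dark bore and no purple. The silhouette fit is poor, so I'll check the overlay.

Run:
```python
from h import *
T=eyes.camera("top");S=eyes.camera("side")
out=[]
for c,n in((T,"t"),(S,"s")):
    m=silver(c,.498,-.282); p,i=fitboss(c,m,.498,-.282); print(n,"boss",np.round(p,4),"iou",round(i,3),m.sum(),(bosssil(c,*p)>.5).sum())
    print("cam",np.linalg.inv(c["extrinsics"])[:3,3])
    P=maskpts(c,m); h=P[P[:,2]>.044]; print("hubpts",len(h),h.mean(0),h.min(0),h.max(0))
    u,v=proj(c,[.498,-.282,.03])[0].astype(int); sl=np.s_[v-25:v+25,u-30:u+30]
    b=c["color"][...,::-1].copy(); b=b[sl]; b=cv2.resize(b,None,fx=6,fy=6,interpolation=0)
    for mm,col in((m,(0,255,255)),(bosssil(c,*p)>.5,(0,0,255))):
        M=cv2.resize(mm[sl].astype(np.uint8),None,fx=6,fy=6,interpolation=0); cs,_=cv2.findContours(M,0,1); cv2.drawContours(b,cs,-1,col,1)
    out.append(b)
    hsv=cv2.cvtColor(c["color"],cv2.COLOR_RGB2HSV)
    u,v=proj(c,[.535,.125,.12])[0].astype(int); print(u,v)
    q=(251,223) if n=="t" else (310,227); print(hsv[q[1]-2:q[1]+3,q[0]].tolist())
cv2.imwrite("pics/ov.png",np.hstack(out))
```

```text
t boss [ 0.5019 -0.2922] iou 0.837 539 451
cam [0.34899761 0.0039991  1.27478857]
hubpts 204 [ 0.50116054 -0.29052345  0.05073677] [ 0.48188287 -0.30937155  0.04430748] [ 0.52064811 -0.27160754  0.05884265]
251 218
[[17, 148, 255], [17, 146, 255], [17, 146, 255], [18, 145, 255], [16, 153, 255]]
s boss [ 0.4977 -0.2894] iou 0.866 382 331
cam [0.09344902 0.86834068 0.77518542]
hubpts 91 [ 0.49785113 -0.28765948  0.04921688] [ 0.47951789 -0.31238467  0.04418426] [ 0.51743915 -0.26672513  0.05313698]
305 218
[[18, 190, 255], [15, 199, 254], [14, 200, 252], [14, 201, 251], [14, 202, 251]]
```

View pics/ov.png

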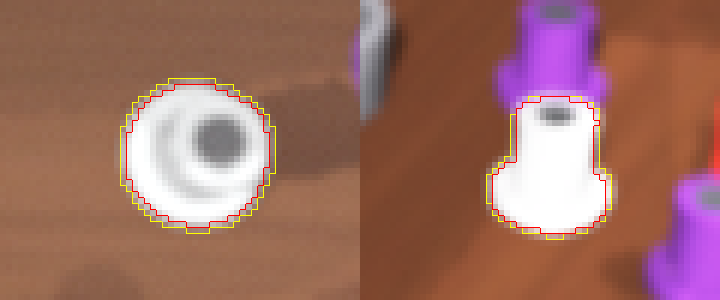

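The fit was fine: the mask only included blurred edges, and the outline matches in both views. Next I'll measure the carrier, grip, stand and the neighbours, and work out the tool yaw.

```bash
cat >> h.py <<'E'
def carrier(c,zt=.049,guess=(.52,.124)):
    hsv=cv2.cvtColor(c["color"],cv2.COLOR_RGB2HSV)
    bl=((hsv[...,0]>95)&(hsv[...,0]<125)&(hsv[...,1]>110)).astype(np.uint8)
    nl,l,st,ce=cv2.connectedComponentsWithStats(bl); u,v=proj(c,[*guess,zt])[0]
    k=min(range(1,nl),key=lambda k:np.hypot(*(ce[k]-(u,v))) if st[k,4]>300 else 1e9)
    vv,uu=np.nonzero(l==k); W=ray(c,np.c_[uu,vv],zt)[:,:2]; return cv2.minAreaRect((W*1000).astype(np.float32)),l==k
def grip(c,z=.121,guess=(.535,.124)):
    hsv=cv2.cvtColor(c["color"],cv2.COLOR_RGB2HSV)
    og=((hsv[...,0]>8)&(hsv[...,0]<22)&(hsv[...,1]>130)&(hsv[...,2]>225)).astype(np.uint8)
    nl,l,st,ce=cv2.connectedComponentsWithStats(og); u,v=proj(c,[*guess,z])[0]
    k=min(range(1,nl),key=lambda k:np.hypot(*(ce[k]-(u,v))) if st[k,4]>15 else 1e9)
    return l==k
def rect(m,c,z):
    vv,uu=np.nonzero(m); W=ray(c,np.c_[uu,vv],z)[:,:2]; return cv2.minAreaRect((W*1000).astype(np.float32))
E
python3 - <<'E'
from h import *
T=eyes.camera("top");S=eyes.camera("side")
for c,n in((T,"t"),(S,"s")):
    print(n,"carrier",carrier(c)[0])
    g=grip(c); P=maskpts(c,g); t=P[P[:,2]>.115]; print("grip",g.sum(),rect(g,c,.121),np.round(P.mean(0),3),"top",len(t),t.mean(0) if len(t) else 0)
    if n=="t":
      vv,uu=np.nonzero(g)
    mf=silver(c,.593,.118,.068); p,i=fitboss(c,mf,.593,.118,.043); print("fitted",p,i)
    hsv=cv2.cvtColor(c["color"],cv2.COLOR_RGB2HSV)
    pu=((hsv[...,0]>130)&(hsv[...,0]<160)&(hsv[...,1]>100)).astype(np.uint8)
    nl,l,st,ce=cv2.connectedComponentsWithStats(pu)
    for k in range(1,nl):
        if st[k,4]>150: print("purple",ce[k],np.round(maskpts(c,l==k).mean(0),3))
    for nm in("tube","big_flange","tape","magnet","tin"):
        for r in nets.cut_out(nm,c)[:1]: P=maskpts(c,r["mask"]); print(nm,round(r["p"],2),np.round(np.median(P,0),3),np.round(np.percentile(P,2,axis=0),3),np.round(np.percentile(P,98,axis=0),3))
E
```

```text
t carrier ((527.5064086914062, 124.20733642578125), (89.91310119628906, 224.90525817871094), 85.21566772460938)
grip 156 ((525.3862915039062, 124.04456329345703), (16.60858726501465, 49.48288345336914), 0.6916628479957581) [0.525 0.124 0.121] top 150 [0.52536873 0.12385588 0.12158365]
fitted [0.60018358 0.11996625] 0.7107309486780715
purple [311.51470588 203.70294118] [ 0.591 -0.018  0.025]
purple [455.04266667 225.38666667] [ 0.539 -0.386  0.026]
purple [404.         278.52054795] [ 0.403 -0.251  0.025]
tube 0.8 [ 0.62  -0.159  0.04 ] [ 0.589 -0.201  0.001] [ 0.653 -0.117  0.045]
big_flange 0.74 [ 0.466 -0.09   0.015] [ 0.426 -0.133  0.004] [ 0.509 -0.052  0.043]
tape 0.83 [ 0.662 -0.324  0.046] [ 0.617 -0.366  0.005] [ 0.706 -0.277  0.055]
magnet 0.96 [ 0.406 -0.382  0.018] [ 0.371 -0.421  0.007] [ 0.443 -0.346  0.023]
s carrier ((520.4360961914062, 132.49838256835938), (104.80958557128906, 231.89549255371094), 85.0317153930664)
grip 235 ((512.3126831054688, 148.18727111816406), (39.198665618896484, 88.85781860351562), 29.099231719970703) [0.52  0.131 0.103] top 57 [0.52264224 0.12709444 0.1192661 ]
fitted [0.59700873 0.11760497] 0.8877551020408163
purple [384.59401709 158.44444444] [ 0.538 -0.385  0.028]
purple [410.74438202 192.09831461] [ 0.398 -0.247  0.023]
purple [315.52830189 211.30188679] [ 0.59  -0.019  0.03 ]
tube 0.72 [ 0.614 -0.147  0.031] [ 0.586 -0.197  0.001] [ 0.654 -0.112  0.042]
big_flange 0.86 [ 0.458 -0.075  0.015] [ 0.422 -0.119  0.002] [ 0.503 -0.049  0.04 ]
tape 0.63 [ 0.657 -0.304  0.032] [ 0.615 -0.369  0.001] [ 0.701 -0.276  0.052]
magnet 0.73 [ 0.401 -0.371  0.017] [ 0.365 -0.42   0.003] [ 0.44  -0.343  0.021]
tin 0.89 [0.447 0.41  0.102] [0.419 0.37  0.021] [0.475 0.426 0.107]
```

Measured so far:
- Boss about (0.500,-0.291)
- Carrier centre about (0.526,0.124), +y direction about (0.9965,-0.083)
- Free pocket about (0.455,0.130)

I'll use one tool yaw throughout, with the jaws along the carrier's y. That means twisting about -62°.

```bash
cat > go.py <<'E'
import sys
from h import *
def tell(x,y,z,yaw=-4.8):
    s=status.observe(); R=np.array(s["tcp_rot"]); d=(np.array([x,y,z])-s["ee_pos"])*1000
    a=np.degrees(np.arctan2(R[1,2],R[0,2])); tw=-((yaw-a+180)%360-180)
    print("t",round(s["time_s"],2),"tcp",np.round(s["ee_pos"],4),"w",round(s["width"]*1000,1),"F",np.round(s["wrist_force"],1),"q",np.round(s["joint_pos"],2),"tilt",np.round(R[2,[0,2]],4))
    print("need txyz",np.round(R.T@d,1),"twist",round(tw,2))
if __name__=="__main__": tell(*map(float,sys.argv[1:]))
E
python3 -m creep '[{"twist":-7,"hand":62},{"twist":-7},{"twist":-7},{"twist":-7},{"twist":-7},{"twist":-7},{"twist":-7},{"twist":-7},{"twist":-6.2}]'; python3 go.py .5 -.291 .23
```

```text
t 1.4 tcp [ 0.245  -0.575   0.2313] w 85.3 F [0.9 0.2 0.4] q [ 1.1   0.41 -0.01  1.6   0.01  1.13 -0.08] tilt [ 0. -0.]
need txyz [-345.9    1.3 -161.3] twist -62.12invalid input
```

```bash
python3 -m creep '[{"tx":0,"ty":0,"tz":0,"twist":-7,"hand":62},{"tx":0,"ty":0,"tz":0,"twist":-7,"hand":62},{"tx":0,"ty":0,"tz":0,"twist":-7,"hand":62},{"tx":0,"ty":0,"tz":0,"twist":-7,"hand":62},{"tx":0,"ty":0,"tz":0,"twist":-7,"hand":62},{"tx":0,"ty":0,"tz":0,"twist":-7,"hand":62},{"tx":0,"ty":0,"tz":0,"twist":-7,"hand":62},{"tx":0,"ty":0,"tz":0,"twist":-7,"hand":62},{"tx":0,"ty":0,"tz":0,"twist":-6.2,"hand":62}]'; python3 go.py .5 -.291 .23
```

```text
time_s: 2.15
ee_pos: [0.2452, -0.5749, 0.2314]
tcp_rot: [[-0.055, -0.0, 0.999], [-0.999, -0.0, -0.055], [0.0, -1.0, -0.0]]
wrist_force: [0.3, -0.1, 0.6]
width: 0.0622
t 2.15 tcp [ 0.2452 -0.5749  0.2314] w 62.2 F [ 0.3 -0.1  0.6] q [ 1.26  0.42 -0.24  1.58  0.11  1.15  0.95] tilt [ 0.0005 -0.0004]
need txyz [-297.4    1.2  238.9] twist 1.67
```

```bash
python3 -m creep '[{"tx":-29,"ty":0,"tz":24,"twist":1.6,"hand":62},{"tx":-29,"ty":0,"tz":24,"twist":0,"hand":62},{"tx":-29,"ty":0,"tz":24,"twist":0,"hand":62},{"tx":-29,"ty":0,"tz":24,"twist":0,"hand":62},{"tx":-29,"ty":0,"tz":24,"twist":0,"hand":62},{"tx":-29,"ty":0,"tz":24,"twist":0,"hand":62},{"tx":-29,"ty":0,"tz":24,"twist":0,"hand":62},{"tx":-29,"ty":0,"tz":24,"twist":0,"hand":62},{"tx":-29,"ty":0,"tz":24,"twist":0,"hand":62}]'; python3 go.py .5 -.291 .12
```

```text
time_s: 2.9
ee_pos: [0.4791, -0.3321, 0.2297]
tcp_rot: [[-0.094, -0.004, 0.996], [-0.996, -0.006, -0.094], [0.006, -1.0, -0.003]]
wrist_force: [0.5, -0.6, -0.8]
width: 0.0622
t 2.9 tcp [ 0.4791 -0.3321  0.2297] w 62.2 F [ 0.5 -0.6 -0.8] q [ 0.79  0.37 -0.35  1.69  0.15  1.11  0.3 ] tilt [ 0.0065 -0.0031]
need txyz [-43.6 109.3  17.3] twist -0.6
```

```bash
python3 -m creep '[{"tx":-20,"ty":10,"tz":8,"twist":-0.6,"hand":62},{"tx":-20,"ty":20,"tz":8,"twist":0,"hand":62},{"tx":0,"ty":30,"tz":0,"twist":0,"hand":62},{"tx":0,"ty":30,"tz":0,"twist":0,"hand":62},{"tx":0,"ty":15,"tz":0,"twist":0,"hand":62},{"tx":0,"ty":0,"tz":0,"twist":0,"hand":62}]'; python3 go.py .5 -.291 .12
python3 - <<'E'
from h import *
T=eyes.camera("top");S=eyes.camera("side")
o=[]
for c in(T,S):
    u,v=proj(c,[.5,-.291,.06])[0].astype(int); o.append(cv2.resize(c["color"][v-40:v+40,u-40:u+40,::-1],None,fx=5,fy=5,interpolation=cv2.INTER_CUBIC))
cv2.imwrite("pics/pre.png",np.hstack(o))
E
```

```text
time_s: 3.4
ee_pos: [0.5107, -0.2803, 0.1241]
tcp_rot: [[-0.065, 0.008, 0.998], [-0.998, -0.005, -0.065], [0.005, -1.0, 0.008]]
wrist_force: [-0.1, 0.3, 0.5]
width: 0.0621
t 3.4 tcp [ 0.5107 -0.2803  0.1241] w 62.1 F [-0.1  0.3  0.5] q [ 0.69  0.48 -0.36  1.8   0.21  0.89  0.17] tilt [0.0045 0.0083]
need txyz [ 11.3   4.  -10.1] twist 1.06
```

View pics/pre.png

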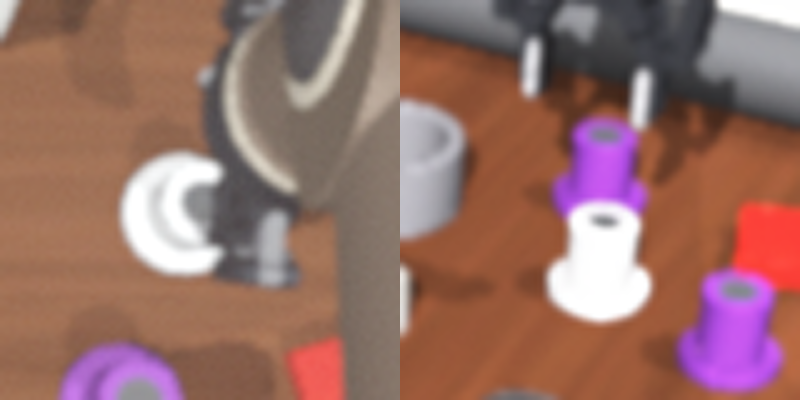

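```bash
python3 go.py .5 -.291 .12
python3 - <<'E'
from h import *
T=eyes.camera("top");S=eyes.camera("side")
s=status.observe(); p=np.array(s["ee_pos"]); R=np.array(s["tcp_rot"])
o=[]
for c in(T,S):
    b=c["color"][...,::-1].copy(); u,v=proj(c,p)[0].astype(int); b=b[v-50:v+50,u-50:u+50]; b=cv2.resize(b,None,fx=4,fy=4,interpolation=cv2.INTER_CUBIC)
    for q,col in((p,(0,0,255)),(p+R[:,2]*.031-R[:,1]*.005,(0,255,0)),(p-R[:,2]*.031-R[:,1]*.005,(0,255,0)),(np.array([.5,-.291,.05]),(255,255,0))):
        a=(proj(c,q)[0]-(u-50,v-50)+.5)*4; cv2.circle(b,tuple(int(t) for t in a),4,col,1)
    o.append(b)
cv2.imwrite("pics/pre2.png",np.hstack(o))
E
```

```text
t 3.5 tcp [ 0.5119 -0.2812  0.1268] w 62.0 F [ 0.1 -0.5  0.2] q [ 0.69  0.47 -0.36  1.8   0.21  0.89  0.17] tilt [0.0058 0.0113]
need txyz [ 10.6   6.8 -11.3] twist 1.02
```

View pics/pre2.png

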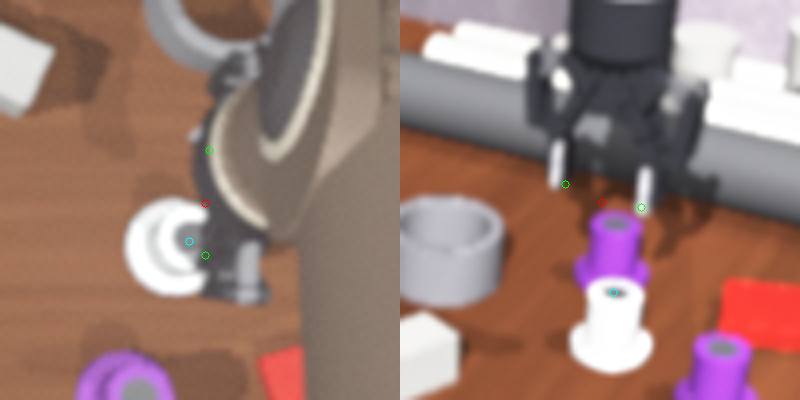

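```bash
python3 -m creep '[{"tx":10,"ty":7,"tz":-11,"twist":1,"hand":62},{"tx":0,"ty":0,"tz":0,"twist":0,"hand":62},{"tx":0,"ty":0,"tz":0,"twist":0,"hand":62}]'; python3 go.py .5 -.291 .014
```

```text
time_s: 3.85
ee_pos: [0.5019, -0.2942, 0.1247]
tcp_rot: [[-0.088, 0.019, 0.996], [-0.996, -0.012, -0.087], [0.01, -1.0, 0.02]]
wrist_force: [0.0, 0.7, -0.2]
width: 0.0621
t 3.85 tcp [ 0.5019 -0.2942  0.1247] w 62.1 F [ 0.   0.7 -0.2] q [ 0.71  0.47 -0.35  1.82  0.21  0.87  0.18] tilt [0.0103 0.0201]
need txyz [ -4.2 110.6  -4.4] twist -0.22
```

```bash
python3 -m creep '[{"tx":0,"ty":0,"tz":0,"twist":0,"hand":62},{"tx":0,"ty":0,"tz":0,"twist":0,"hand":62}]'; python3 go.py .5 -.291 .014;python3 -m creep '[{"tx":0,"ty":0,"tz":0,"twist":0,"hand":62}]'; python3 go.py .5 -.291 .014
```

```text
time_s: 4.02
ee_pos: [0.5015, -0.2957, 0.1259]
tcp_rot: [[-0.09, 0.02, 0.996], [-0.996, -0.013, -0.09], [0.012, -1.0, 0.021]]
wrist_force: [0.1, 0.2, 0.2]
width: 0.0621
t 4.02 tcp [ 0.5015 -0.2957  0.1259] w 62.1 F [0.1 0.2 0.2] q [ 0.71  0.46 -0.35  1.82  0.21  0.87  0.18] tilt [0.0116 0.0215]
need txyz [ -5.8 111.8  -4.4] twist -0.34
time_s: 4.1
ee_pos: [0.5017, -0.2959, 0.1264]
tcp_rot: [[-0.09, 0.021, 0.996], [-0.996, -0.014, -0.09], [0.012, -1.0, 0.022]]
wrist_force: [0.3, -0.4, 0.1]
width: 0.062
t 4.1 tcp [ 0.5017 -0.2959  0.1264] w 62.0 F [ 0.3 -0.4  0.1] q [ 0.71  0.46 -0.35  1.82  0.21  0.87  0.18] tilt [0.0119 0.022 ]
need txyz [ -6.1 112.2  -4.6] twist -0.36
```

```bash
python3 -m creep '[{"tx":-2,"ty":5,"tz":-1,"twist":0,"hand":62},{"tx":-2,"ty":8,"tz":-1,"twist":0,"hand":62},{"tx":-1,"ty":8,"tz":-1,"twist":0,"hand":62},{"tx":-1,"ty":8,"tz":-1,"twist":0,"hand":62},{"tx":0,"ty":8,"tz":0,"twist":0,"hand":62},{"tx":0,"ty":5,"tz":0,"twist":0,"hand":62}]'; python3 go.py .5 -.291 .014
```

```text
time_s: 4.6
ee_pos: [0.4997, -0.2887, 0.0809]
tcp_rot: [[-0.089, 0.022, 0.996], [-0.996, -0.014, -0.088], [0.012, -1.0, 0.024]]
wrist_force: [-0.9, 0.5, 0.1]
width: 0.062
t 4.6 tcp [ 0.4997 -0.2887  0.0809] w 62.0 F [-0.9  0.5  0.1] q [ 0.69  0.51 -0.34  1.86  0.24  0.78  0.14] tilt [0.012  0.0236]
need txyz [ 1.5 66.9 -1.1] twist -0.27
```

```bash
python3 -m creep '[{"tx":1,"ty":8,"tz":-0.5,"twist":0,"hand":62},{"tx":0,"ty":9,"tz":0,"twist":0,"hand":62},{"tx":0,"ty":9,"tz":0,"twist":0,"hand":62},{"tx":0,"ty":9,"tz":0,"twist":0,"hand":62},{"tx":0,"ty":9,"tz":0,"twist":0,"hand":62},{"tx":0,"ty":8,"tz":0,"twist":0,"hand":62},{"tx":0,"ty":5,"tz":0,"twist":0,"hand":62},{"tx":0,"ty":2,"tz":0,"twist":0,"hand":62}]'; python3 go.py .5 -.291 .014
python3 - <<'E'
from h import *
S=eyes.camera("side")
u,v=proj(S,[.5,-.291,.04])[0].astype(int); cv2.imwrite("pics/g1.png",cv2.resize(S["color"][v-40:v+40,u-50:u+50,::-1],None,fx=6,fy=6,interpolation=cv2.INTER_CUBIC))
E
```

```text
time_s: 5.27
ee_pos: [0.4994, -0.29, 0.0128]
tcp_rot: [[-0.088, 0.019, 0.996], [-0.996, -0.012, -0.088], [0.01, -1.0, 0.02]]
wrist_force: [-0.5, -0.9, 1.0]
width: 0.0619
t 5.27 tcp [ 0.4994 -0.29    0.0128] w 61.9 F [-0.5 -0.9  1. ] q [ 0.66  0.61 -0.3   1.9   0.29  0.65  0.1 ] tilt [0.0103 0.0203]
need txyz [ 0.9 -1.2  0.7] twist -0.26
```

View pics/g1.png

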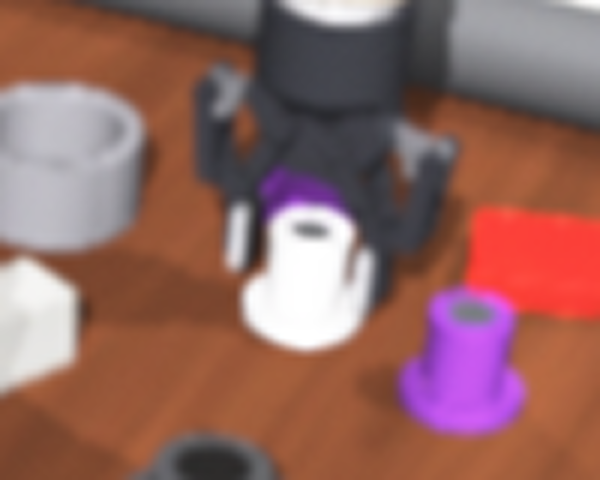

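The fingers straddle the hub: pads are at crop (238,235) and (365,280), with the hub at (310,260). Closing.

```bash
python3 -m creep '[{"tx":0,"ty":0,"tz":0,"twist":0,"hand":46},{"tx":0,"ty":0,"tz":0,"twist":0,"hand":38},{"tx":0,"ty":0,"tz":0,"twist":0,"hand":34},{"tx":0,"ty":0,"tz":0,"twist":0,"hand":30},{"tx":0,"ty":0,"tz":0,"twist":0,"hand":30},{"tx":0,"ty":0,"tz":0,"twist":0,"hand":30}]' 40; python3 go.py .5 -.291 .014
```

```text
time_s: 5.82
ee_pos: [0.5, -0.2903, 0.014]
tcp_rot: [[-0.089, 0.021, 0.996], [-0.996, -0.013, -0.088], [0.011, -1.0, 0.022]]
wrist_force: [0.2, 0.2, -2.3]
width: 0.0391
t 5.82 tcp [ 0.5    -0.2903  0.014 ] w 39.1 F [ 0.2  0.2 -2.3] q [ 0.67  0.61 -0.3   1.89  0.29  0.65  0.1 ] tilt [0.011  0.0217]
need txyz [0.7 0.  0.1] twist -0.27
```

```bash
python3 -m creep '[{"tx":0,"ty":-4,"tz":0,"twist":0,"hand":30},{"tx":0,"ty":-10,"tz":0,"twist":0,"hand":30},{"tx":0,"ty":-18,"tz":0,"twist":0,"hand":30},{"tx":0,"ty":-25,"tz":0,"twist":0,"hand":30},{"tx":0,"ty":-28,"tz":0,"twist":0,"hand":30},{"tx":0,"ty":-28,"tz":0,"twist":0,"hand":30},{"tx":0,"ty":-25,"tz":0,"twist":0,"hand":30},{"tx":0,"ty":-20,"tz":0,"twist":0,"hand":30},{"tx":0,"ty":-12,"tz":0,"twist":0,"hand":30},{"tx":0,"ty":-5,"tz":0,"twist":0,"hand":30}]'; python3 go.py .456 .13 .20
```

```text
time_s: 6.65
ee_pos: [0.4946, -0.2863, 0.2023]
tcp_rot: [[-0.087, 0.019, 0.996], [-0.996, -0.012, -0.087], [0.01, -1.0, 0.02]]
wrist_force: [-0.7, 0.7, -1.6]
width: 0.0395
t 6.65 tcp [ 0.4946 -0.2863  0.2023] w 39.5 F [-0.7  0.7 -1.6] q [ 0.73  0.36 -0.38  1.76  0.16  1.02  0.21] tilt [0.0099 0.0204]
need txyz [-411.4   -3.3  -74.6] twist -0.17
```

```bash
python3 -m creep '[{"tx":-8,"ty":0,"tz":-1,"twist":0,"hand":30},{"tx":-16,"ty":0,"tz":-3,"twist":0,"hand":30},{"tx":-25,"ty":0,"tz":-5,"twist":0,"hand":30},{"tx":-32,"ty":0,"tz":-6,"twist":0,"hand":30},{"tx":-36,"ty":0,"tz":-6,"twist":0,"hand":30},{"tx":-36,"ty":0,"tz":-6,"twist":0,"hand":30},{"tx":-36,"ty":0,"tz":-6,"twist":0,"hand":30},{"tx":-36,"ty":0,"tz":-6,"twist":0,"hand":30},{"tx":-36,"ty":0,"tz":-6,"twist":0,"hand":30},{"tx":-36,"ty":0,"tz":-6,"twist":0,"hand":30}]'; python3 go.py .456 .13 .20
```

```text
time_s: 7.48
ee_pos: [0.4635, 0.021, 0.1934]
tcp_rot: [[-0.101, 0.014, 0.995], [-0.995, -0.015, -0.101], [0.014, -1.0, 0.015]]
wrist_force: [1.8, -0.0, -1.5]
width: 0.0388
t 7.48 tcp [0.4635 0.021  0.1934] w 38.8 F [ 1.8 -0.  -1.5] q [ 0.32  0.22 -0.55  2.    0.16  0.95 -0.41] tilt [0.0139 0.0155]
need txyz [-107.5   -8.4  -18.3] twist -0.99
```

```bash
python3 -m creep '[{"tx":-25,"ty":0,"tz":-5,"twist":0,"hand":30},{"tx":-20,"ty":0,"tz":-4,"twist":0,"hand":30},{"tx":-12,"ty":0,"tz":-2,"twist":0,"hand":30},{"tx":-5,"ty":0,"tz":-1,"twist":0,"hand":30}]'; python3 go.py .456 .13 .20
```

```text
time_s: 7.82
ee_pos: [0.4512, 0.097, 0.1898]
tcp_rot: [[-0.087, 0.01, 0.996], [-0.996, -0.013, -0.087], [0.012, -1.0, 0.011]]
wrist_force: [-0.2, -0.7, -1.1]
width: 0.0392
t 7.82 tcp [0.4512 0.097  0.1898] w 39.2 F [-0.2 -0.7 -1.1] q [ 0.2   0.23 -0.6   2.    0.18  0.95 -0.58] tilt [0.0119 0.0106]
need txyz [-33.1 -10.6   2. ] twist -0.21
```

```bash
python3 -m creep '[{"tx":-8,"ty":2,"tz":0,"twist":0,"hand":30},{"tx":-12,"ty":6,"tz":1,"twist":0,"hand":30},{"tx":-10,"ty":10,"tz":1,"twist":0,"hand":30},{"tx":-4,"ty":14,"tz":0,"twist":0,"hand":30},{"tx":-1,"ty":15,"tz":0,"twist":0,"hand":30},{"tx":0,"ty":12,"tz":0,"twist":0,"hand":30},{"tx":0,"ty":6,"tz":0,"twist":0,"hand":30},{"tx":0,"ty":2,"tz":0,"twist":0,"hand":30}]'; python3 go.py .456 .13 .12
python3 - <<'E'
from h import *
T=eyes.camera("top");S=eyes.camera("side")
o=[]
for n,c in(("t",T),("s",S)):
    u,v=proj(c,[.5,.13,.06])[0].astype(int); o.append(cv2.resize(c["color"][v-60:v+60,u-50:u+50,::-1],None,fx=4,fy=4,interpolation=cv2.INTER_CUBIC))
cv2.imwrite("pics/p1.png",np.hstack(o))
E
```

```text
time_s: 8.48
ee_pos: [0.455, 0.1314, 0.1164]
tcp_rot: [[-0.09, 0.006, 0.996], [-0.996, -0.014, -0.09], [0.014, -1.0, 0.007]]
wrist_force: [-0.6, 0.3, -1.7]
width: 0.039
t 8.48 tcp [0.455  0.1314 0.1164] w 39.0 F [-0.6  0.3 -1.7] q [ 0.09  0.36 -0.58  2.05  0.29  0.81 -0.76] tilt [0.0139 0.0072]
need txyz [ 1.4 -3.6  1.1] twist -0.36
```

View pics/p1.png

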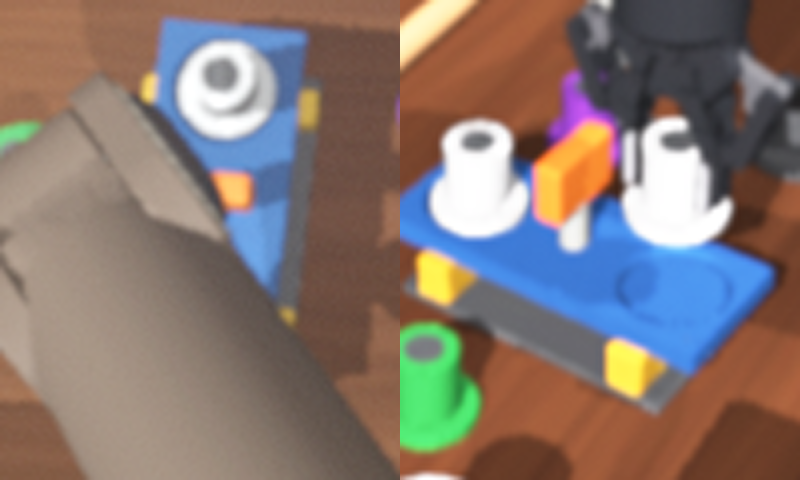

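The arm hides the pocket from the top camera, so I'll align with the side camera. First I'll lower until the flange is about 12 mm above the plate, then fit the boss and carrier in the same picture.

```bash
python3 -m creep '[{"tx":0,"ty":4,"tz":0,"twist":0,"hand":30},{"tx":0,"ty":8,"tz":0,"twist":0,"hand":30},{"tx":0,"ty":10,"tz":0,"twist":0,"hand":30},{"tx":0,"ty":10,"tz":0,"twist":0,"hand":30},{"tx":0,"ty":6,"tz":0,"twist":0,"hand":30},{"tx":0,"ty":2,"tz":0,"twist":0,"hand":30}]'; python3 go.py .456 .13 .075
cat >> h.py <<'E'
from scipy.optimize import minimize
def poly(c,lists,S=8):
    m=np.zeros((400*S,640*S),np.uint8)
    for P in lists: cv2.fillConvexPoly(m,cv2.convexHull(((proj(c,P)+.5)*S).astype(np.float32)).astype(np.int32),1)
    return m.reshape(400,S,640,S).mean((1,3))
def box(x,y,yaw,z0,z1,lx=.09,ly=.226):
    ey=np.array([np.cos(yaw),np.sin(yaw)]); ex=np.array([ey[1],-ey[0]])
    return np.array([[*(np.array([x,y])+sx*lx/2*ex+sy*ly/2*ey),z] for sx in(-1,1) for sy in(-1,1) for z in(z0,z1)])
def circ(x,y,z,r):
    a=np.linspace(0,2*np.pi,60,endpoint=False); return np.c_[x+r*np.cos(a),y+r*np.sin(a),np.full(60,z)]
E
python3 - <<'E'
from h import *
c=eyes.camera("side"); np.savez("shot.npz",**{k:np.asarray(v) for k,v in c.items()})
u,v=proj(c,[.5,.13,.05])[0].astype(int)
b=cv2.resize(c["color"][v-45:v+45,u-60:u+60,::-1],None,fx=6,fy=6,interpolation=cv2.INTER_CUBIC)
def dr(P,col): 
    a=((proj(c,P)-(u-60,v-45)+.5)*6).astype(np.int32); cv2.polylines(b,[a],True,col,1)
yaw=np.radians(-4.8); f=np.array([.597,.1176]); e=np.array([np.cos(yaw),np.sin(yaw)])
q=f-.144*e; ce=f-.072*e
dr(circ(*q,.049,.0345),(0,255,255)); dr(circ(*f,.043,.03),(0,255,0)); dr(circ(*f,.093,.02),(0,255,0))
B=box(*ce,yaw,.035,.049); dr(B[[1,3,7,5]],(0,0,255))
s=status.observe(); p=s["ee_pos"]; z=p[2]-.014; off=(-.0023,.0018)
dr(circ(p[0]+off[0],p[1]+off[1],z,.03),(255,0,255)); dr(circ(p[0]+off[0],p[1]+off[1],z+.008,.03),(255,0,255)); dr(circ(p[0]+off[0],p[1]+off[1],z+.05,.02),(255,0,255))
cv2.imwrite("pics/al1.png",b)
E
```

```text
time_s: 9.08
ee_pos: [0.4578, 0.1304, 0.0757]
tcp_rot: [[-0.092, 0.012, 0.996], [-0.996, -0.014, -0.092], [0.013, -1.0, 0.013]]
wrist_force: [-0.6, -0.0, -0.9]
width: 0.0392
t 9.08 tcp [0.4578 0.1304 0.0757] w 39.2 F [-0.6 -0.  -0.9] q [ 0.05  0.42 -0.54  2.08  0.36  0.72 -0.82] tilt [0.0126 0.013 ]
need txyz [ 0.6  0.7 -1.7] twist -0.49
```

View pics/al1.png

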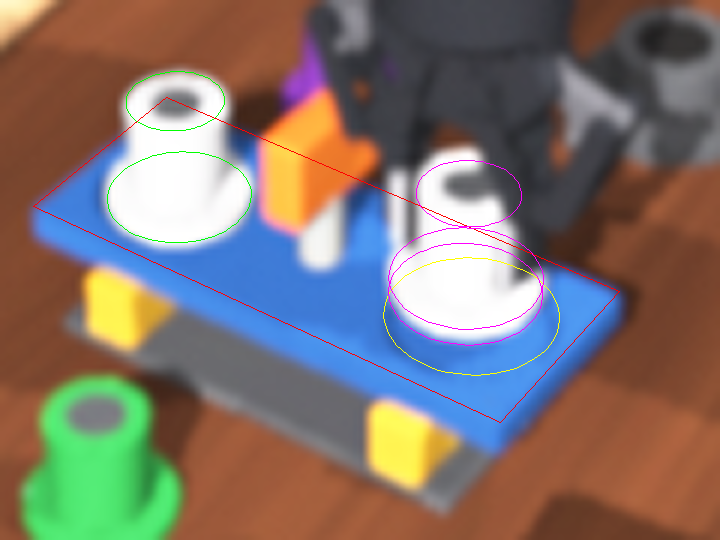

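```bash
cat >> h.py <<'E'
def fitflange(c,x0,y0,z,rows=None):
    "fit flange disc (lower visible half) to soft whiteness; returns x,y"
    img=c["color"].astype(float); w=np.clip((img[...,0]-90)/140,0,1) # red channel: white high, blue low
    vv,uu=np.indices(w.shape); ctr=proj(c,[x0,y0,z+.008])[0]
    win=(vv>ctr[1]+1)&(vv<ctr[1]+14)&(abs(uu-ctr[0])<17)
    def cost(p):
        m=poly(c,[np.r_[circ(p[0],p[1],z,.03),circ(p[0],p[1],z+.008,.03)]],8)
        m=cv2.GaussianBlur(m,(0,0),.7); return ((m-w)[win]**2).sum()
    r=minimize(cost,[x0,y0],method="Nelder-Mead",options=dict(initial_simplex=[[x0,y0],[x0+.004,y0],[x0,y0+.004]],xatol=1e-4,fatol=1e-3,maxiter=80)); return r.x,r.fun
def fitcarrier(c,x0,y0,yaw0,z0=.035):
    hsv=cv2.cvtColor(c["color"],cv2.COLOR_RGB2HSV)
    bl=((hsv[...,0]>95)&(hsv[...,0]<125)&(hsv[...,1]>90)).astype(float)
    # front faces only: image below the plate's mid-line
    vv,uu=np.indices(bl.shape); 
    e=np.array([np.cos(yaw0),np.sin(yaw0)])
    A,B=proj(c,[[x0+e[0]*.13,y0+e[1]*.13,z0+.014],[x0-e[0]*.13,y0-e[1]*.13,z0+.014]])
    n=np.array([-(B-A)[1],(B-A)[0]]); n/=np.linalg.norm(n); n*=np.sign(n[1])
    d=(uu-A[0])*n[0]+(vv-A[1])*n[1]; t=((uu-A[0])*(B-A)[0]+(vv-A[1])*(B-A)[1])/((B-A)@(B-A))
    return bl,d,t
E
python3 - <<'E'
from h import *
d=np.load("shot.npz"); c={k:d[k] for k in d.files}
print("fitted",fitflange(c,.597,.1176,.043))
for z in(.0617,.064): print("held",z,fitflange(c,.4555,.1322,z))
E
```

```text
fitted (array([0.59547727, 0.12036224]), np.float64(25.486570372238962))
held 0.0617 (array([0.45587048, 0.12986847]), np.float64(1.1559922630662687))
held 0.064 (array([0.45484915, 0.13216478]), np.float64(2.5589826705993604))
```

```bash
cat >> h.py <<'E'
def fitcar(c,x0,y0,yaw0,z0=.035):
    bl,d,t=fitcarrier(c,x0,y0,yaw0,z0)
    m0=poly(c,[box(x0,y0,yaw0,z0,z0+.014)],4)>.5
    k=np.ones((9,9),np.uint8); band=(cv2.dilate(m0.astype(np.uint8),k)>0)&~(cv2.erode(m0.astype(np.uint8),k)>0)&(d>0)
    def cost(p):
        m=poly(c,[box(p[0],p[1],p[2],z0,z0+.014)],8); return ((m-bl)[band]**2).sum()
    r=minimize(cost,[x0,y0,yaw0],method="Nelder-Mead",options=dict(initial_simplex=[[x0,y0,yaw0],[x0+.004,y0,yaw0],[x0,y0+.004,yaw0],[x0,y0,yaw0+.03]],xatol=1e-4,fatol=1e-2,maxiter=120)); return r.x,r.fun,band.sum()
E
sed -i 's/vv<ctr\[1\]+14)&(abs(uu-ctr\[0\])<17)/vv<ctr[1]+11)\&(abs(uu-ctr[0])<15)/' h.py
python3 - <<'E'
from h import *
d=np.load("shot.npz"); c={k:d[k] for k in d.files}
print("fitted",fitflange(c,.597,.1176,.043))
print("held",fitflange(c,.4555,.1322,.0617))
r=fitcar(c,.525,.1235,np.radians(-4.8)); print(r); x,y,a=r[0]; e=np.array([np.cos(a),np.sin(a)])
print("pockets",[x,y]-.072*e,[x,y]+.072*e,np.degrees(a))
E
```

```text
fitted (array([0.59555176, 0.12034082]), np.float64(11.280860920834222))
held (array([0.45579288, 0.12997835]), np.float64(1.0457490374313956))
(array([ 0.52383387,  0.12616541, -0.09037563]), np.float64(54.368896484375), np.int64(1313))
pockets [0.4521277 0.1326636] [0.59554003 0.11966722] -5.1781423161368
```

```bash
python3 -m creep '[{"tx":-1,"ty":2,"tz":-2,"twist":-0.4,"hand":30},{"tx":-1,"ty":3,"tz":-2,"twist":0,"hand":30},{"tx":0,"ty":2,"tz":0,"twist":0,"hand":30},{"tx":0,"ty":0.5,"tz":0,"twist":0,"hand":30}]'; python3 go.py .4545 .132 .066
cat > al.py <<'E'
from h import *
import sys
c=eyes.camera("side"); np.savez("shot.npz",**{k:np.asarray(v) for k,v in c.items()})
s=status.observe(); p=s["ee_pos"]; z=p[2]-.014
h,cost=fitflange(c,p[0]-.002,p[1],z); x,y,a=fitcar(c,.5238,.1262,-.09)[0]; e=np.array([np.cos(a),np.sin(a)])
q=np.array([x,y])-.072*e; print("tcp",np.round(p,4),"held",np.round(h,4),round(cost,2),"pocket",np.round(q,4),"yaw",round(np.degrees(a),1),"move",np.round((q-h)*1000,1))
u,v=proj(c,[.47,.13,.05])[0].astype(int)
b=cv2.resize(c["color"][v-35:v+35,u-50:u+50,::-1],None,fx=7,fy=7,interpolation=cv2.INTER_CUBIC)
def dr(P,col): 
    aa=((proj(c,P)-(u-50,v-35)+.5)*7).astype(np.int32); cv2.polylines(b,[aa],True,col,1)
dr(circ(*q,.049,.035),(0,255,255)); dr(circ(*h,z,.03),(255,0,255)); dr(circ(*h,z+.05,.02),(255,0,255))
cv2.imwrite("pics/%s.png"%sys.argv[1],b)
E
python3 al.py al2
```

```text
time_s: 9.47
ee_pos: [0.4535, 0.1333, 0.0673]
tcp_rot: [[-0.084, 0.011, 0.996], [-0.996, -0.014, -0.084], [0.013, -1.0, 0.012]]
wrist_force: [-0.7, 0.4, -1.2]
width: 0.0394
t 9.47 tcp [0.4535 0.1333 0.0673] w 39.4 F [-0.7  0.4 -1.2] q [ 0.04  0.43 -0.54  2.09  0.37  0.7  -0.83] tilt [0.0126 0.0122]
need txyz [1.2 1.4 1.1] twist -0.01
tcp [0.4535 0.1334 0.0674] held [0.4516 0.1331] 0.98 pocket [0.4521 0.1327] yaw -5.2 move [ 0.5 -0.4]
```

View pics/al2.png

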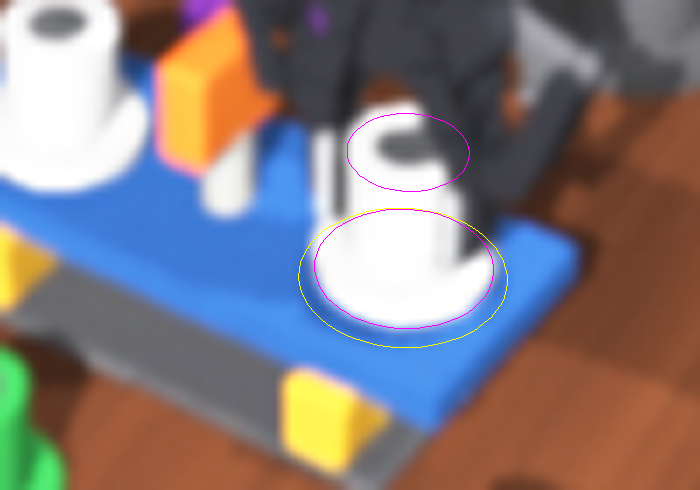

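The flange now sits centred inside the projected pocket rim. Lowering gently.

```bash
python3 -m creep '[{"tx":0,"ty":2,"tz":0,"twist":0,"hand":30},{"tx":0,"ty":2,"tz":0,"twist":0,"hand":30},{"tx":0,"ty":2,"tz":0,"twist":0,"hand":30},{"tx":0,"ty":1,"tz":0,"twist":0,"hand":30}]'; python3 go.py .4537 .133 .057; python3 al.py al3
```

```text
time_s: 9.85
ee_pos: [0.4542, 0.1334, 0.0605]
tcp_rot: [[-0.084, 0.013, 0.996], [-0.996, -0.013, -0.084], [0.012, -1.0, 0.014]]
wrist_force: [1.0, -0.5, -1.9]
width: 0.0396
t 9.85 tcp [0.4542 0.1334 0.0605] w 39.6 F [ 1.  -0.5 -1.9] q [ 0.03  0.45 -0.53  2.1   0.38  0.68 -0.84] tilt [0.0121 0.0139]
need txyz [ 0.4  3.5 -0.6] twist -0.02
tcp [0.4542 0.1333 0.0604] held [0.4525 0.1327] 1.31 pocket [0.4521 0.1327] yaw -5.2 move [-0.4 -0. ]
```

View pics/al3.png

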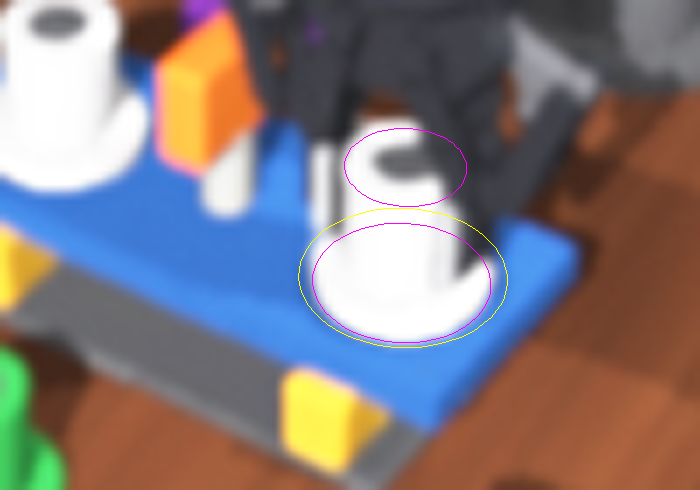

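```bash
python3 -m creep '[{"tx":0,"ty":1.5,"tz":-0.3,"twist":0,"hand":30},{"tx":0,"ty":1.5,"tz":0,"twist":0,"hand":30},{"tx":0,"ty":1,"tz":0,"twist":0,"hand":30}]'; python3 go.py .4537 .133 .057; python3 -m creep '[{"tx":0,"ty":1,"tz":0,"twist":0,"hand":30},{"tx":0,"ty":1,"tz":0,"twist":0,"hand":30}]'; python3 go.py .4537 .133 .057;  python3 al.py al4
```

```text
time_s: 10.15
ee_pos: [0.4541, 0.1333, 0.0562]
tcp_rot: [[-0.084, 0.013, 0.996], [-0.996, -0.013, -0.084], [0.012, -1.0, 0.014]]
wrist_force: [0.0, -0.1, -1.9]
width: 0.0394
t 10.15 tcp [0.4541 0.1333 0.0562] w 39.4 F [ 0.  -0.1 -1.9] q [ 0.03  0.45 -0.53  2.1   0.39  0.67 -0.85] tilt [0.0121 0.014 ]
need txyz [ 0.3 -0.8 -0.3] twist -0.03
time_s: 10.32
ee_pos: [0.4542, 0.1332, 0.0557]
tcp_rot: [[-0.085, 0.013, 0.996], [-0.996, -0.015, -0.085], [0.014, -1.0, 0.014]]
wrist_force: [-7.0, -2.3, 24.1]
width: 0.0391
t 10.32 tcp [0.4542 0.1332 0.0557] w 39.1 F [-7.  -2.3 24.1] q [ 0.03  0.45 -0.52  2.1   0.39  0.67 -0.85] tilt [0.0136 0.0145]
need txyz [ 0.3 -1.3 -0.4] twist -0.06
tcp [0.4541 0.1332 0.0558] held [0.4524 0.132 ] 1.81 pocket [0.4521 0.1327] yaw -5.2 move [-0.4  0.7]
```

View pics/al4.png

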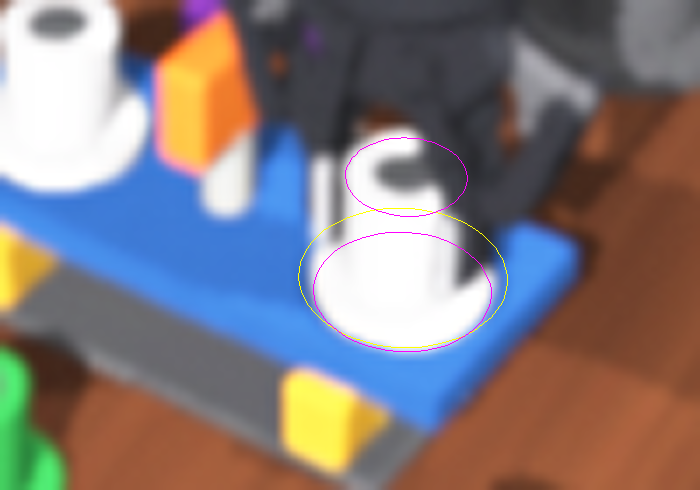

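Contact came at TCP z 0.0557, which matches the pocket floor (0.043 + 0.014) rather than the rim. I'll ease the load and open.

```bash
python3 -m creep '[{"tx":0,"ty":-0.5,"tz":0,"twist":0,"hand":38},{"tx":0,"ty":0,"tz":0,"twist":0,"hand":42},{"tx":0,"ty":0,"tz":0,"twist":0,"hand":48},{"tx":0,"ty":0,"tz":0,"twist":0,"hand":56},{"tx":0,"ty":0,"tz":0,"twist":0,"hand":58},{"tx":0,"ty":0,"tz":0,"twist":0,"hand":58}]'; python3 go.py .4537 .133 .057;  python3 al.py al5
```

```text
time_s: 10.87
ee_pos: [0.4546, 0.1336, 0.0569]
tcp_rot: [[-0.085, 0.015, 0.996], [-0.996, -0.015, -0.084], [0.013, -1.0, 0.016]]
wrist_force: [-0.0, 0.6, 1.1]
width: 0.0578
t 10.87 tcp [0.4546 0.1336 0.0569] w 57.8 F [-0.   0.6  1.1] q [ 0.03  0.45 -0.53  2.1   0.39  0.68 -0.85] tilt [0.0133 0.016 ]
need txyz [ 0.6 -0.1 -0.9] twist -0.04
tcp [0.4546 0.1336 0.0569] held [0.4531 0.1333] 2.07 pocket [0.4521 0.1327] yaw -5.2 move [-1.  -0.6]
```

View pics/al5.png

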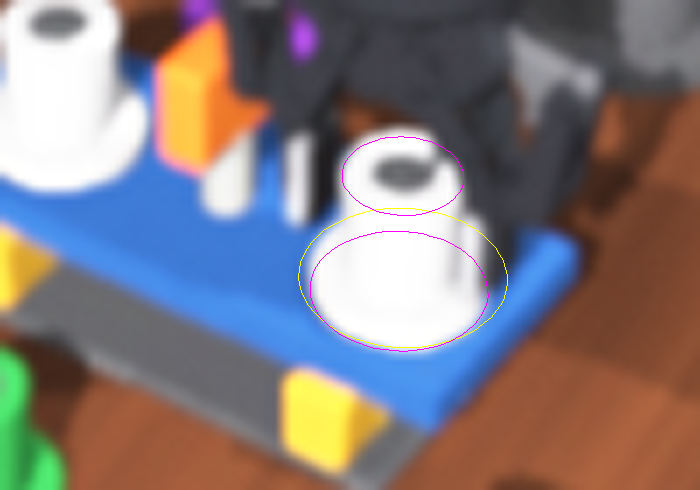

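Released, with the pads clear of the hub on both sides. Rising straight up.

```bash
python3 -m creep '[{"tx":0,"ty":-4,"tz":0,"twist":0,"hand":58},{"tx":0,"ty":-8,"tz":0,"twist":0,"hand":58},{"tx":0,"ty":-14,"tz":0,"twist":0,"hand":58},{"tx":0,"ty":-20,"tz":0,"twist":0,"hand":58},{"tx":0,"ty":-22,"tz":0,"twist":0,"hand":58},{"tx":0,"ty":-20,"tz":0,"twist":0,"hand":58},{"tx":0,"ty":-14,"tz":0,"twist":0,"hand":58},{"tx":0,"ty":-7,"tz":0,"twist":0,"hand":58},{"tx":0,"ty":-2,"tz":0,"twist":0,"hand":58}]'; python3 go.py .526 .125 .165
python3 - <<'E'
from h import *
c=eyes.camera("side")
x,y,a=fitcar(c,.5238,.1262,-.09)[0]; e=np.array([np.cos(a),np.sin(a)]); q=np.array([x,y])-.072*e; q2=np.array([x,y])+.072*e
print("carrier",x,y,np.degrees(a))
for n,p in(("boss",q),("fitted",q2)):
    for z in (.043,.046): print(n,z,p,fitflange(c,*p,z))
    m=silver(c,*p,.068); print(fitboss(c,m,*p,.043))
    P=maskpts(c,m); t=P[P[:,2]>.085]; print("top z median",np.median(t[:,2]),t[:,:2].mean(0))
u,v=proj(c,[.525,.125,.05])[0].astype(int)
b=cv2.resize(c["color"][v-45:v+45,u-60:u+60,::-1],None,fx=6,fy=6,interpolation=cv2.INTER_CUBIC)
def dr(P,col): 
    aa=((proj(c,P)-(u-60,v-45)+.5)*6).astype(np.int32); cv2.polylines(b,[aa],True,col,1)
for p in(q,q2):
    dr(circ(*p,.051,.03),(255,0,255)); dr(circ(*p,.093,.02),(255,0,255))
cv2.imwrite("pics/seat.png",b)
E
```

```text
time_s: 11.67
ee_pos: [0.452, 0.1358, 0.176]
tcp_rot: [[-0.083, 0.013, 0.996], [-0.996, -0.014, -0.083], [0.013, -1.0, 0.014]]
wrist_force: [-0.2, 0.5, 0.2]
width: 0.0581
t 11.67 tcp [0.452  0.1358 0.176 ] w 58.1 F [-0.2  0.5  0.2] q [ 0.12  0.27 -0.62  2.    0.22  0.93 -0.69] tilt [0.0127 0.0143]
need txyz [ 4.5 12.1 74.5] twist 0.06
carrier 0.5236700012383784 0.12610055107834173 -5.361477906648041
boss 0.043 [0.451985   0.13282815] (array([0.45223516, 0.13324797]), np.float64(0.9466660144020533))
boss 0.046 [0.451985   0.13282815] (array([0.4508351 , 0.13606367]), np.float64(0.8331483609009352))
(array([0.45389215, 0.12948666]), np.float64(0.8774289985052317))
top z median 0.09275420655976463 [0.45260311 0.13475018]
fitted 0.043 [0.595355   0.11937295] (array([0.59546637, 0.12043718]), np.float64(9.18842916549294))
fitted 0.046 [0.595355   0.11937295] (array([0.59340293, 0.12332662]), np.float64(11.246176877978856))
(array([0.5971062 , 0.11813827]), np.float64(0.8854700854700854))
top z median 0.09257842669391902 [0.59416724 0.12178802]
```

View pics/seat.png

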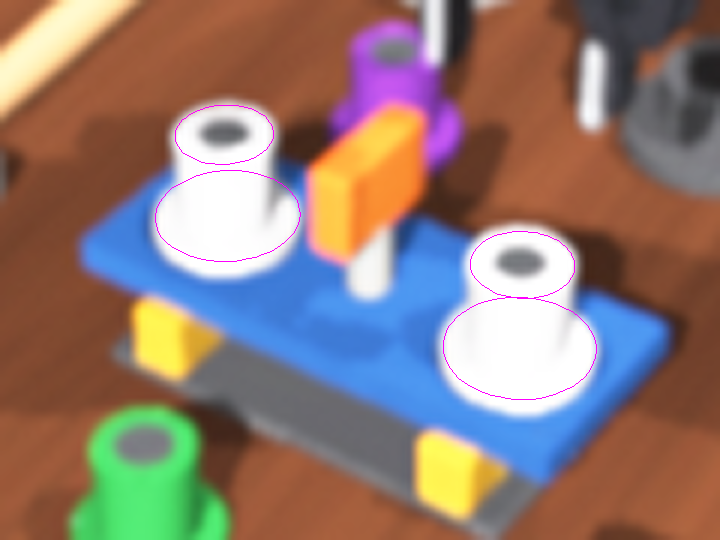

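Both hub tops read z≈0.0927, equal and matching home. Both flanges are centred. Next I'll move over the grip at about (0.5255,0.125) with the jaws opened only to 45 mm.

```bash
python3 -m creep '[{"tx":1,"ty":0,"tz":5,"twist":0,"hand":45},{"tx":1,"ty":0,"tz":10,"twist":0,"hand":45},{"tx":1,"ty":0,"tz":13,"twist":0,"hand":45},{"tx":1,"ty":0,"tz":13,"twist":0,"hand":45},{"tx":0,"ty":0,"tz":12,"twist":0,"hand":45},{"tx":0,"ty":0,"tz":9,"twist":0,"hand":45},{"tx":0,"ty":0,"tz":6,"twist":0,"hand":45},{"tx":0,"ty":0,"tz":3,"twist":0,"hand":45}]'; python3 go.py .5255 .125 .15 -5.2
```

```text
time_s: 12.38
ee_pos: [0.5265, 0.1227, 0.1701]
tcp_rot: [[-0.083, 0.004, 0.997], [-0.996, -0.017, -0.083], [0.016, -1.0, 0.006]]
wrist_force: [-0.1, -0.5, 0.5]
width: 0.0445
t 12.38 tcp [0.5265 0.1227 0.1701] w 44.5 F [-0.1 -0.5  0.5] q [ 0.12  0.39 -0.57  1.84  0.27  0.98 -0.65] tilt [0.0164 0.0057]
need txyz [-2.6 20.  -1.3] twist 0.44
```

```bash
python3 -m creep '[{"tx":-2,"ty":5,"tz":-1,"twist":0.4,"hand":45},{"tx":-0.5,"ty":8,"tz":0,"twist":0,"hand":45},{"tx":0,"ty":6,"tz":0,"twist":0,"hand":45},{"tx":0,"ty":2,"tz":0,"twist":0,"hand":45}]'; python3 go.py .5255 .125 .081 -5.2
python3 - <<'E'
from h import *
c=eyes.camera("side"); u,v=proj(c,[.525,.125,.1])[0].astype(int)
cv2.imwrite("pics/gr1.png",cv2.resize(c["color"][v-40:v+40,u-50:u+50,::-1],None,fx=6,fy=6,interpolation=cv2.INTER_CUBIC))
E
```

```text
time_s: 12.72
ee_pos: [0.5251, 0.1252, 0.1459]
tcp_rot: [[-0.091, 0.002, 0.996], [-0.996, -0.017, -0.091], [0.016, -1.0, 0.004]]
wrist_force: [0.2, -0.2, -0.1]
width: 0.0452
t 12.72 tcp [0.5251 0.1252 0.1459] w 45.2 F [ 0.2 -0.2 -0.1] q [ 0.1   0.42 -0.56  1.87  0.29  0.94 -0.69] tilt [0.0164 0.0038]
need txyz [-0.9 64.9  0.1] twist 0.0
```

View pics/gr1.png

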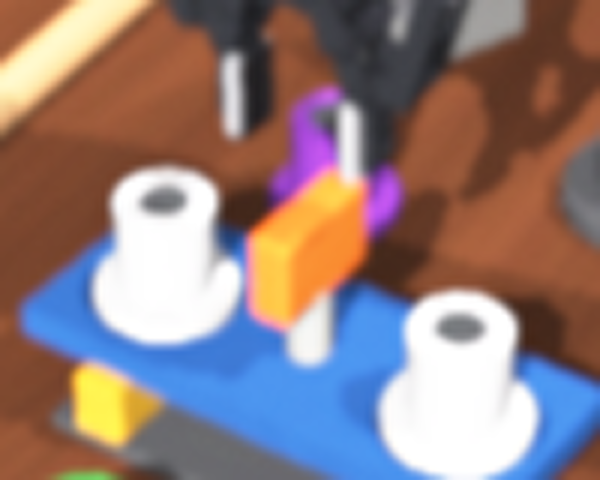

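```bash
python3 -m creep '[{"tx":-0.5,"ty":5,"tz":0,"twist":0,"hand":45},{"tx":0,"ty":9,"tz":0,"twist":0,"hand":45},{"tx":0,"ty":10,"tz":0,"twist":0,"hand":45},{"tx":0,"ty":10,"tz":0,"twist":0,"hand":45},{"tx":0,"ty":10,"tz":0,"twist":0,"hand":45},{"tx":0,"ty":8,"tz":0,"twist":0,"hand":45},{"tx":0,"ty":6,"tz":0,"twist":0,"hand":45},{"tx":0,"ty":3,"tz":0,"twist":0,"hand":45}]'; python3 go.py .5255 .125 .081 -5.2
python3 - <<'E'
from h import *
o=[]
for n in("side","top"):
    c=eyes.camera(n); u,v=proj(c,[.525,.125,.09])[0].astype(int)
    o.append(cv2.resize(c["color"][v-40:v+40,u-40:u+40,::-1],None,fx=5,fy=5,interpolation=cv2.INTER_CUBIC))
cv2.imwrite("pics/gr2.png",np.hstack(o))
E
```

```text
time_s: 13.43
ee_pos: [0.5241, 0.1247, 0.0784]
tcp_rot: [[-0.089, 0.002, 0.996], [-0.996, -0.017, -0.089], [0.017, -1.0, 0.003]]
wrist_force: [0.2, 1.0, 0.1]
width: 0.0451
t 13.43 tcp [0.5241 0.1247 0.0784] w 45.1 F [0.2 1.  0.1] q [ 0.07  0.51 -0.52  1.92  0.37  0.81 -0.75] tilt [0.017  0.0033]
need txyz [-0.4 -2.6  1.4] twist 0.07
```

View pics/gr2.png

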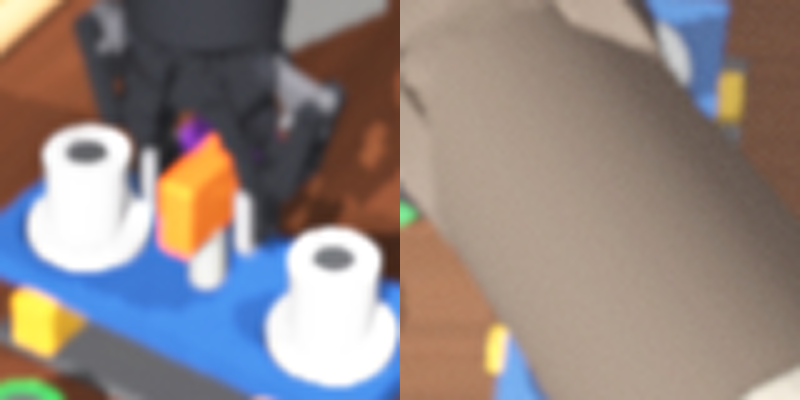

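The pads straddle the grip: (148,175) and (245,220), with their midpoint on the grip centre at (197,198). Centring and closing.

```bash
python3 -m creep '[{"tx":-0.4,"ty":-1.5,"tz":1.2,"twist":0,"hand":36},{"tx":0,"ty":0,"tz":0,"twist":0,"hand":28},{"tx":0,"ty":0,"tz":0,"twist":0,"hand":22},{"tx":0,"ty":0,"tz":0,"twist":0,"hand":18},{"tx":0,"ty":0,"tz":0,"twist":0,"hand":12},{"tx":0,"ty":0,"tz":0,"twist":0,"hand":8},{"tx":0,"ty":0,"tz":0,"twist":0,"hand":8},{"tx":0,"ty":0,"tz":0,"twist":0,"hand":8}]' 80; python3 go.py .5255 .125 .081 -5.2
```

```text
time_s: 14.2
ee_pos: [0.5258, 0.1255, 0.0818]
tcp_rot: [[-0.089, 0.003, 0.996], [-0.996, -0.017, -0.089], [0.016, -1.0, 0.004]]
wrist_force: [0.8, 1.0, -1.8]
width: 0.0169
t 14.2 tcp [0.5258 0.1255 0.0818] w 16.9 F [ 0.8  1.  -1.8] q [ 0.07  0.51 -0.52  1.92  0.36  0.81 -0.75] tilt [0.0163 0.0044]
need txyz [ 0.5  0.8 -0.3] twist 0.07
```

```bash
python3 -m creep '[{"tx":0,"ty":-1,"tz":0,"twist":0,"hand":8},{"tx":0,"ty":-2,"tz":0,"twist":0,"hand":8},{"tx":0,"ty":-2,"tz":0,"twist":0,"hand":8},{"tx":0,"ty":-3,"tz":0,"twist":0,"hand":8},{"tx":0,"ty":-3,"tz":0,"twist":0,"hand":8},{"tx":0,"ty":-2,"tz":0,"twist":0,"hand":8},{"tx":0,"ty":-1,"tz":0,"twist":0,"hand":8}]'; python3 go.py .5258 .1255 .22 -5.2
python3 - <<'E'
from h import *
c=eyes.camera("side"); u,v=proj(c,[.525,.125,.07])[0].astype(int)
cv2.imwrite("pics/l1.png",cv2.resize(c["color"][v-45:v+45,u-55:u+55,::-1],None,fx=6,fy=6,interpolation=cv2.INTER_CUBIC))
E
```

```text
time_s: 14.78
ee_pos: [0.5236, 0.1244, 0.0947]
tcp_rot: [[-0.09, -0.002, 0.996], [-0.996, -0.018, -0.09], [0.018, -1.0, -0.001]]
wrist_force: [0.8, -0.2, -7.1]
width: 0.0172
t 14.78 tcp [0.5236 0.1244 0.0947] w 17.2 F [ 0.8 -0.2 -7.1] q [ 0.08  0.49 -0.53  1.91  0.35  0.84 -0.73] tilt [ 0.0184 -0.0006]
need txyz [   1.  -125.3    2. ] twist 0.05
```

View pics/l1.png

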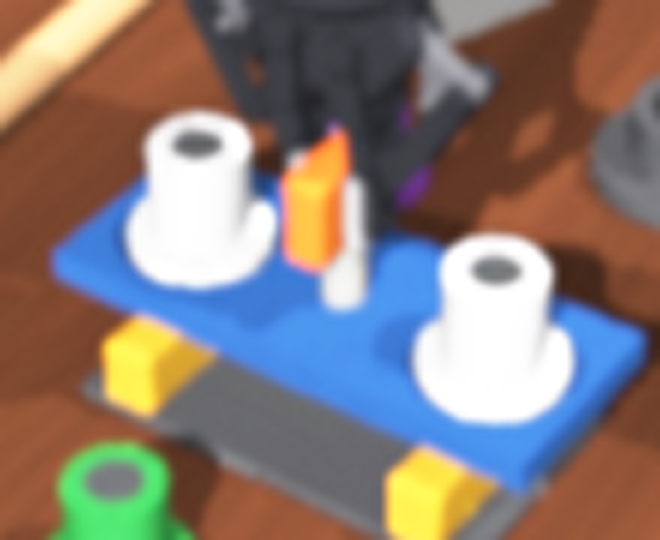

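It is clear of the stand and level, and the full load (7 N) is carried. Continuing up gently.

```bash
python3 -m creep '[{"tx":0.3,"ty":-3,"tz":0.5,"twist":0,"hand":8},{"tx":0.3,"ty":-5,"tz":0.5,"twist":0,"hand":8},{"tx":0,"ty":-7,"tz":0.5,"twist":0,"hand":8},{"tx":0,"ty":-8,"tz":0.3,"twist":0,"hand":8},{"tx":0,"ty":-8,"tz":0.3,"twist":0,"hand":8},{"tx":0,"ty":-8,"tz":0.3,"twist":0,"hand":8},{"tx":0,"ty":-8,"tz":0.3,"twist":0,"hand":8},{"tx":0,"ty":-8,"tz":0.3,"twist":0,"hand":8},{"tx":0,"ty":-8,"tz":0.3,"twist":0,"hand":8},{"tx":0,"ty":-7,"tz":0.3,"twist":0,"hand":8}]'; python3 go.py .5258 .1255 .22 -5.2
```

```text
time_s: 15.67
ee_pos: [0.5272, 0.1248, 0.1721]
tcp_rot: [[-0.089, -0.002, 0.996], [-0.996, -0.018, -0.089], [0.019, -1.0, -0.001]]
wrist_force: [0.3, -0.1, -7.4]
width: 0.0174
t 15.67 tcp [0.5272 0.1248 0.1721] w 17.4 F [ 0.3 -0.1 -7.4] q [ 0.12  0.4  -0.57  1.83  0.27  1.   -0.66] tilt [ 0.0185 -0.0007]
need txyz [  0.3 -47.9  -1.5] twist 0.09
```

```bash
python3 -m creep '[{"tx":0,"ty":-7,"tz":-0.3,"twist":0,"hand":8},{"tx":0,"ty":-8,"tz":-0.3,"twist":0,"hand":8},{"tx":0,"ty":-8,"tz":-0.3,"twist":0,"hand":8},{"tx":0,"ty":-7,"tz":0,"twist":0,"hand":8},{"tx":0,"ty":-6,"tz":0,"twist":0,"hand":8},{"tx":0,"ty":-4,"tz":0,"twist":0,"hand":8},{"tx":0,"ty":-2,"tz":0,"twist":0,"hand":8},{"tx":0,"ty":-1,"tz":0,"twist":0,"hand":8},{"tx":0,"ty":0,"tz":0,"twist":0,"hand":8},{"tx":0,"ty":0,"tz":0,"twist":0,"hand":8}]'; python3 go.py .5258 .1255 .22 -5.2
python3 - <<'E'
from h import *
c=eyes.camera("side"); u,v=proj(c,[.525,.125,.15])[0].astype(int)
cv2.imwrite("pics/l2.png",cv2.resize(c["color"][max(v-45,0):v+65,u-65:u+65,::-1],None,fx=5,fy=5,interpolation=cv2.INTER_CUBIC))
z0=.035+status.observe()["ee_pos"][2]-.0818; print("underside est",z0)
hsv=cv2.cvtColor(c["color"],cv2.COLOR_RGB2HSV); bl=((hsv[...,0]>95)&(hsv[...,0]<125)&(hsv[...,1]>110)).astype(np.uint8)
nl,l,st,ce=cv2.connectedComponentsWithStats(bl); U=proj(c,[.525,.125,z0+.014])[0]; k=min(range(1,nl),key=lambda k:np.hypot(*(ce[k]-U)) if st[k,4]>300 else 1e9)
P=maskpts(c,l==k); P=P[abs(P[:,2]-z0-.014)<.015]
A=np.c_[P[:,:2]-P[:,:2].mean(0),np.ones(len(P))]; r=np.linalg.lstsq(A,P[:,2],rcond=None)[0]
for _ in range(5):
    g=abs(A@r-P[:,2])<.004; r=np.linalg.lstsq(A[g],P[g,2],rcond=None)[0]
print("plate top slope",r[:2],"z",r[2],g.sum(),len(P))
for p in([.4524,.1327],[.5955,.1197]):
    m=silver(c,*p,z0+.033); Q=maskpts(c,m); t=Q[(Q[:,2]>z0+.05)&(Q[:,2]<z0+.066)]; print("hub top",np.median(t[:,2])-z0,t[:,:2].mean(0))
s=status.observe(); print(np.abs(s["dq"]).max())
E
```

```text
time_s: 16.5
ee_pos: [0.5264, 0.126, 0.2215]
tcp_rot: [[-0.089, -0.001, 0.996], [-0.996, -0.018, -0.089], [0.018, -1.0, 0.001]]
wrist_force: [0.5, 0.1, -7.3]
width: 0.0173
t 16.5 tcp [0.5264 0.126  0.2215] w 17.3 F [ 0.5  0.1 -7.3] q [ 0.13  0.34 -0.59  1.78  0.23  1.09 -0.63] tilt [0.0183 0.001 ]
need txyz [ 0.5  1.5 -0.5] twist 0.1
underside est 0.17455765246463617
plate top slope [-0.00012614 -0.01573222] z 0.188074856031607 1109 1439
hub top 0.05765063895544159 [0.453503   0.13591924]
hub top 0.057712158482687737 [0.59495776 0.12331276]
0.002490710298318108
```

View pics/l2.png

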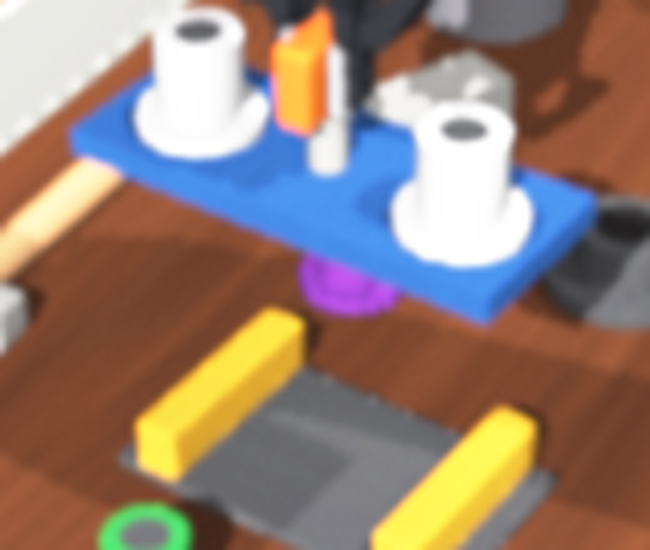

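The picture shows the carrier level above the stand, with the hubs at (200,90) and (460,185) both seated. Its underside is about 0.175 m above the bench, 14 cm above the stand. The plate slope is 0.016 rad, hub tops are 58 mm above the underside as expected, and the arm is at rest. Handing in.

```bash
python3 -c "
from bench import ctrl
print(ctrl.hand_in())"
```

```text
the job is handed in; nothing more can be done
None
```

The job is handed in. The silver boss is in the empty pocket, and the carrier is held over the stand with both bosses in it. The system gives no verdict, so this rests on my own last checks.

**What I did:** I picked the silver boss out from the purple and green look-alikes and lowered it into the free pocket with the side camera guiding the alignment. It met the pocket floor at about 24 N, and I then let go. I took the carrier by its orange grip at 80 N and lifted it straight up.

**Last checks before hand-in (clock at about 16.5 s of 51 s):**
- **Height:** the carrier's underside is about 0.175 m above the bench, 14 cm above the stand bars.
- **Level and steady:** plate slope is about 0.016 rad, and the arm is at rest carrying about 7.3 N.
- **Bosses:** both hub tops are 58 mm above the carrier's underside, as expected for fully seated.

**What disagreed or was not checked:**
- The two cameras differed by 3 to 4 mm, so I made the final alignment in the side view alone.
- The tool picked up about 0.02 rad of tilt that I could not command out; it is within the limit.
- I did not measure the bystanders again at the end, but I saw no contact with any of them.

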